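# Seat the loose drive and latch the drive cage

## Task

One of the three drives in the small grey drive cage has crept out of its bay: push it back until it is fully home like the other two. Then swing the cage's gate shut against its buffer, lifting the latch bar by its orange tab over the striker and letting it drop into the catch behind the lip, so that the gate stays shut by itself. Do it gently - never force the gate against its buffer or the bar against the striker - and leave the mouse and the screwdriver alone.

Things in the scene. Friction and masses are not known exactly. Their poses are not given: they have to be found in the camera images.
- cage: Fixed grey sheet-metal drive cage, 140 mm wide (y), 114 deep (x), 85 tall. Origin: middle of its underside; x points into it from its open front, y to its left, z up. Front plane x = -0.056. Three upright bays at y = 0.026, 0, -0.026, 10 mm wide; floor z = 0.008, back stop x = 0.052. Open on top but for a strap over x 0.022 to 0.050. Front posts at |y| 0.056 to 0.069, up to z = 0.082.
- drive_a: Black solid-state drive, 100 x 70 x 9 mm, 60 g, on its long edge in a bay, 100 mm along the cage's x, top at z = 0.078. Origin: middle of its right large face. Home: origin at x = 0.002 in the cage frame, front end at x = -0.048, 8 mm inside the front plane, deeper than the shut gate can push it. One of the three starts 24 to 36 mm further out. Slides freely.
- drive_b: A second, equal drive; any of the three may be the one that sticks out.
- drive_c: A third, equal drive; any of the three may be the one that sticks out.
- gate (a joint): Angle of the barred gate, rad; grows as its free edge swings out toward the robot (1.05 to 1.4 at the start). Pressed fully home it reads from -0.07 to 0.07, depending on the bracket (see catch); latched about 0.02 more. At 0 it lies square across the front, from its hinge to y = -0.064 in the cage frame, leaf x = -0.0735 to -0.0685, z = 0.010 to 0.078. Light; stays where left.
- gate_hinge (a point): Point on the gate's hinge axis (vertical), in front of the cage's left post: (-0.0755, 0.066, 0) in the cage frame. Its axes turn with the gate: y runs from the free edge to the hinge, x is the gate's normal, into the cage when shut. A sprung rubber buffer behind the gate's ear pushes back over its last 7 mm: 0.7 N at first, 3.5 N fully in, then a hard stop. Unlatched, it springs open.
- latch (a joint): Angle of the steel latch bar, rad: 0 = level, about as in the catch; grows as its nose (right end) is lifted; falls to a stop at -0.12 by its own weight. Bar 98 x 10 x 5 mm, 60 g, pivots on the gate's front about the gate's normal. Pivot in the axes of gate_hinge: (-0.003, -0.062, 0.068). Nose 90 mm from the pivot, past the gate's free edge. Passes over the striker's lip at 0.22 rad or more.
- latch_tab (a point): Grip point in the orange thumb tab standing up on the latch bar: 8 mm thick along the gate's normal (x), 20 mm wide along the bar (y), top 13 mm above this point. In the bar's own axes 56 mm from the pivot toward the nose and 44 mm above it (z = 0.112 with the bar level). Nothing near is higher than z = 0.085.
- mouse: Black computer mouse, 120 x 63 x 38 mm, loose on the desk pad left of the cage; leave it alone.
- screwdriver: Black cross-head screwdriver, 174 mm long, loose on the desk behind the cage; leave it alone.
- catch (a point): Nominal middle of the ledge on the dark striker outside the cage's right post: (-0.0785, -0.077, 0.063) in the cage frame. The bar lies on it, behind a 4.5 mm thick lip with a square front, 11 mm higher. Bracket and buffer sit in slotted holes up to 10 mm nearer or deeper (cage x) than this point, ledge and lip up to 3 mm higher or lower: feel for them. Bar play, lip to hard stop: 2 mm.

How it is judged:
On the way, in this order (a step that is already met when the one before it is completed fails the run):
1. all three drives are fully home in their bays, the gate still open (x of each of drive_a, drive_b, drive_c in the frame of cage above -0.003 m and value of joint gate above 0.3 rad), for 0.2 s.
2. the gate is pressed shut with the latch bar held up over the striker's lip (value of joint gate below 0.11 rad and value of joint latch above 0.12 rad).
At the end, for the whole second after the job is handed in: The gate is shut (within 0.11 rad of square) and at rest, held by the latch bar, which lies in the catch (-0.075 to 0.06 rad from level) and bears on the striker (over 0.5 N, from the sprung buffer); all three drives are home in their bays within 5 mm (value of joint gate below 0.11 rad and value of joint latch between -0.075 and 0.06 rad and velocity of joint gate between -0.05 and 0.05 rad/s and x of each of drive_a, drive_b, drive_c in the frame of cage above -0.003 m and contact force between latch and cage above 0.5 N); the robot touches nothing.
It fails at once if the gate with its latch bar is forced against the cage (its striker and buffer) with more than 18 N (contact force between gate and cage above 18 N).
It fails at once if the mouse is moved more than 3 cm (distance of mouse from where it was at the start of the episode above 0.03 m).
It fails at once if the screwdriver is moved more than 3 cm (distance of screwdriver from where it was at the start of the episode above 0.03 m).
It also fails if it takes over 72 s, if anything falls off the work surface, if the arm or the gripper's body presses on something with over 40 N, if the wrist force passes 120 N, or if a joint passes its speed limit or range.

## Robot

A 7-joint arm with a two-finger parallel gripper is mounted at the origin on a cart in front of the work surface, level with it; the furniture and walls round the work are solid. World frame = base frame: x ahead of the robot, y to its left, z up, the work surface at z = 0. Lengths are in m, angles in rad, forces in N, time in s.
With the tool pointing down it reaches from about 0.425 to 0.875 m from the base axis. Payload 8.4 kg.
Tool frame: the origin (TCP) lies midway between the tips of the shut fingers; the grasp point (between the pads) lies 19 mm behind it; z points along the fingers, y is the line along which they close (so a half turn about z gives the same grasp; the last joint's range is limited). The gripper opens to 87 mm and grips with 3 to 60 N. Pads are 19 mm wide; open, the fingers measure 117 mm over their backs; the gripper's body (75 mm by 190 mm) begins 51 mm behind the grasp point.
Start: joints at [1.179, 0.333, 0.04, 1.465, -0.013, 1.343, -0.059], TCP at [0.188, -0.622, 0.223] pointing down, gripper open.
Joint ranges: [-2.58, 2.58], [-0.38, 2.09], [-1.3, 1.39], [0.25, 2.4], [-1.5, 4.64], [0.08, 2.09], [-2.65, 2.65]. Speed limits (rad/s): [2.22, 2.22, 2.79, 2.79, 3.14, 3.14, 3.14].

## Interface

Orientations are given as a unit quaternion [x, y, z, w].
In Python, from bench import manip gives the robot as it stands. The module is installed in compiled form; this text tells all that it offers.
- The arm moves only by the tool move_arm, never from a script. Its argument "motion" is a list that holds one entry, the list of rows, each a list of 7 numbers: the opening in per cent of the stroke, from 0 (shut) to 100 (fully open), then the shift along the tool's x, y, z in cm, then the turn, a rotation vector about the tool's x, y, z in rad. In form: [[[hand, dx, dy, dz, rx, ry, rz], ...]]. A call has 1 to 5 rows; each row shifts and turns the commanded pose from where the row before left it, along the tool's axes as they then stand; what a row does not reach is not made up. A row lasts 1/12 s, in which the tool goes at most 41.7 mm and 7.16 degrees, less where a joint would pass 70% of its speed; a pose out of reach is approached as far as the arm can. A call is refused whole if a number of a shift passes 4.17 or a number of a turn 0.125, either way. A call with a gripper value outside its range is refused whole. The fingers move at their own pace and stop on an object; "newtons" is the grip in N (left out, the last holds). Time passes only in rows, so rows that do not move let the fingers close. It gives the time, the measured TCP pose, the force, the opening and the grip force at its end, in the units of the state.
- manip.state(): the state, without advancing time (a new reading comes with each control period).
- manip.capture(name): name is "side" or "top" or "wrist"; returns (picture, depth): 480x640x3 uint8, blue, green, red; 480x640 float32, m along the optical axis (not along the pixel's ray), 0 where there is no reading.
- manip.get_calibration(name): a dict with "vfov" (degrees; the focal length in pixels is half the picture's height over the tangent of half this angle, whatever the lens; pixels are square), "cx", "cy" (the principal point, pixels), "k1" (the pictures are not rectified: a ray, as slopes to the right and down, at radius r is drawn at 1 + k1 r^2 times it, then the intrinsics apply), "R" (3x3) and "t" (3): a world point X has camera coordinates R X + t. Camera axes: x right, y down, z forward; pixel columns grow to the right and rows downward; lengths in m; the calibration is good to about 2 mm. A picture is of the moment at which its call begins: read the wrist's pose just before it. get_calibration takes no time and is no camera call; for the wrist camera it gives the pose at the moment of the call.
- manip.job_done(): hands the job in; it is judged then, once.
The state is a dict: "time": time; "joint_pos": joint angles; "qvel": joint speeds; "effort": joint torques, N m; "ee_pos": TCP position; "eef_rot": TCP orientation; "contact_force": force on the tool from outside, world axes, zero at the start; "moment": the same for the moment, N m; "finger_gap": finger opening in m; "grip_force": force on a finger pad.
Only numpy, scipy, OpenCV 4.12 (cv2) and the standard library are available. Lean on these libraries where they do the work, as an engineer would, in place of code of your own. Each camera call takes 0.05 s, during which the arm holds its last target. There are 200 camera calls.

## Working session

There is one attempt and no reset: what is moved stays moved. The work goes in short steps, Python scripts to look and compute and a tool call to move; the robot and the scene stay as the last step left them, time stands still between calls to the robot, and variables do not carry over. Pictures are saved under pics/ and viewed, at most 10 in all, crops included, and the job is handed in when it is done.

Besides the shell and the picture viewer there is one more tool, called after "Call:" as name(argument=value, ...), one argument or row to a line, values as JSON. move_arm: Moves the arm, as the interface text tells. Its arguments: {"type":"object","properties":{"motion":{"type":"array"},"newtons":{"type":"number"}},"required":["motion"]}

```bash
mkdir -p pics
cat > h.py <<'E'
import numpy as np,cv2
from bench import manip
from scipy.spatial.transform import Rotation as Ro
def px2w(cal,u,v,d):
    f=240/np.tan(np.radians(cal['vfov'])/2)
    a=np.array([(u-cal['cx'])/f,(v-cal['cy'])/f],float); s=a.copy()
    for _ in range(20): s=a/(1+cal['k1']*(s@s))
    return np.array(cal['R']).T@(np.array([s[0],s[1],1])*d-np.array(cal['t']))
def ray(cal,u,v):
    c=-np.array(cal['R']).T@np.array(cal['t']); p=px2w(cal,u,v,1.0); return c,p-c
def atz(cal,u,v,z):
    c,r=ray(cal,u,v); return c+r*(z-c[2])/r[2]
def w2px(cal,X):
    f=240/np.tan(np.radians(cal['vfov'])/2)
    p=np.array(cal['R'])@X+np.array(cal['t']); s=p[:2]/p[2]; s=s*(1+cal['k1']*(s@s))
    return s*f+[cal['cx'],cal['cy']]
def rel(target): # world vector -> tool cm
    s=manip.state(); return Ro.from_quat(s['eef_rot']).inv().apply(np.array(target)-s['ee_pos'])*100
E
python3 - <<'E'
from h import *
print(manip.state())
for n in('side','top'):
    c=manip.get_calibration(n);p,d=manip.capture(n);cv2.imwrite(f'pics/{n}0.png',p);np.save(n+'0.npy',d);print(n,c)
E
```

```text
{'time': 0.0, 'joint_pos': array([ 1.17878161,  0.33391833,  0.03987035,  1.46628914, -0.01336996,
        1.34330681, -0.05849277]), 'qvel': array([ 0.0022309 ,  0.00012768, -0.00096881, -0.00203221, -0.00056789,
        0.00035926, -0.0006797 ]), 'effort': array([ 7.27683819e-04, -6.56351495e+01,  1.33532189e+00, -4.03795016e+01,
       -5.98230399e-02,  4.48276859e-02,  1.13392866e-04]), 'ee_pos': array([ 0.18744482, -0.62188322,  0.2216457 ]), 'eef_rot': array([ 9.89301246e-01,  1.45884743e-01, -1.89902726e-04, -8.06032839e-04]), 'contact_force': array([ 0.63753738,  0.562262  , -0.3457355 ]), 'moment': array([ 0.01146483, -0.01033883, -0.00553381]), 'grip_force': 0.0, 'finger_gap': 0.08713172633382121}
side {'vfov': 53.18007791254427, 'cx': 312.8034996136966, 'cy': 238.30141816896398, 'k1': -0.08177195008472574, 'R': array([[-0.88459413, -0.46628494,  0.00846052],
       [-0.20016273,  0.36322025, -0.90994831],
       [ 0.42122216, -0.80662841, -0.41463537]]), 't': array([0.49774216, 0.26165163, 0.47809693])}
top {'vfov': 44.212615746335274, 'cx': 323.5228985863689, 'cy': 244.70193197017767, 'k1': -0.04501778032383292, 'R': array([[-0.01409313, -0.99989058, -0.00449591],
       [-0.98506511,  0.01465556, -0.17155742],
       [ 0.17160454,  0.00201098, -0.98516386]]), 't': array([-0.13555142,  0.63707659,  0.85806494])}
```

View pics/top0.png

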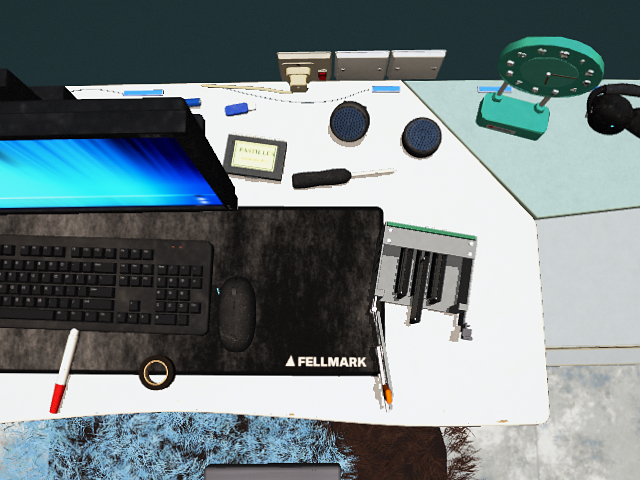

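View pics/side0.png

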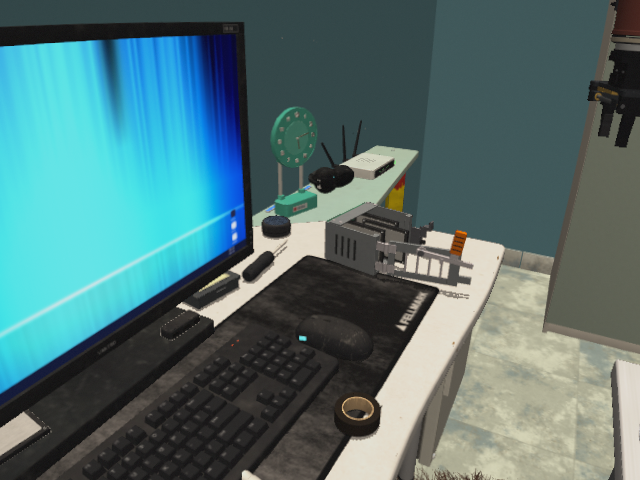

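The top view shows the cage at about (430,262), slightly turned, with one drive sticking out to (415,322). The gate is open along (378,300)-(390,400), with the orange tab at (388,396). I'll enlarge that area.

Run:
```python
from h import *
p=cv2.imread('pics/top0.png')[210:420,360:500]
cv2.imwrite('pics/top0c.png',cv2.resize(p,None,fx=2.857*1,fy=2.857,interpolation=cv2.INTER_CUBIC))
p=cv2.imread('pics/side0.png')[190:310,315:485]
cv2.imwrite('pics/side0c.png',cv2.resize(p,None,fx=4,fy=4,interpolation=cv2.INTER_CUBIC))
```

```text
(no output)
```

View pics/top0c.png

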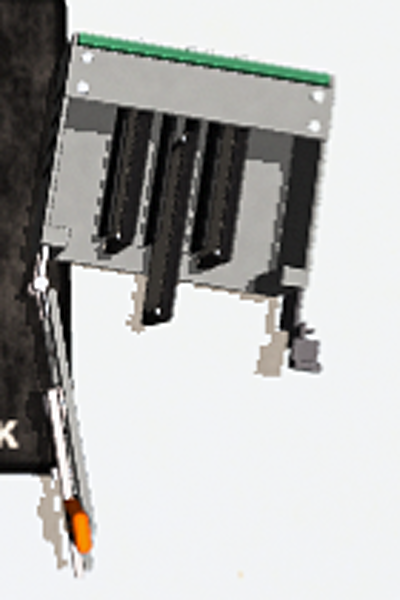

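View pics/side0c.png

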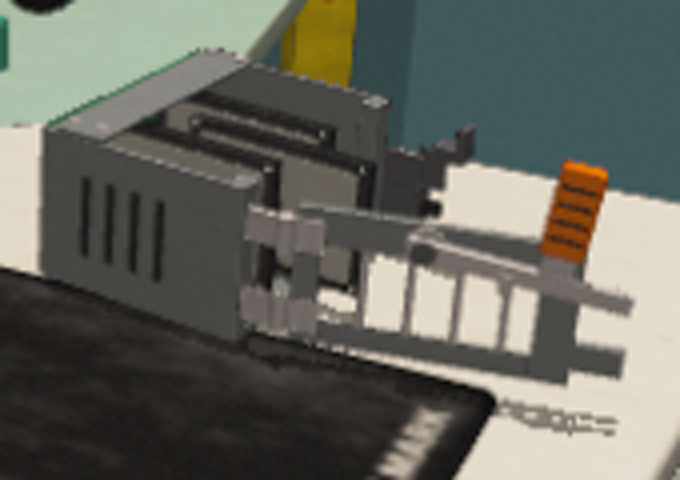

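The crops show the middle drive protruding to top-crop (155,318). The strap's front edge runs (66,95)-(325,138), its rear (76,36)-(331,78). The orange tab top is at (80,520), the hinge at (41,270), the striker at (305,350).

Run:
```python
from h import *
c=manip.get_calibration('top');d=np.load('top0.npy');s=20/7
P={}
for n,(u,v,z) in dict(bl=(76,36,.084),br=(331,78,.084),fl=(66,95,.084),fr=(325,138,.084),hinge=(41,268,.08),drive=(155,322,.078),tab=(82,528,.118),str=(305,350,.074)).items():
    U,V=360+u/s,210+v/s
    dd=d[int(V)-1:int(V)+3,int(U)-1:int(U)+3]
    P[n]=atz(c,U,V,z);print(n,P[n].round(4),px2w(c,U,V,np.median(dd)).round(4))
a=P['fl']-P['fr'];b=P['bl']-P['br'];print(np.hypot(*a[:2]),np.hypot(*b[:2]),[np.degrees(np.arctan2(-q[0],q[1])) for q in(a,b)])
# depth cloud of strap: z 0.08..0.09
m=[]
for v in range(215,300):
  for u in range(375,485):
    if d[v,u]>0:
      X=px2w(c,u,v,d[v,u])
      if X[2]>.078 : m.append(X)
m=np.array(m);print(len(m),m.min(0),m.max(0));print(cv2.minAreaRect((m[:,:2]*1000).astype(np.float32)))
print(np.histogram(m[:,2],10))
p=cv2.imread('pics/top0.png').astype(int)
# orange mask
for n in('top','side'):
    p=cv2.imread(f'pics/{n}0.png').astype(int);dd=np.load(n+'0.npy');cc=manip.get_calibration(n)
    M=(p[...,2]>150)&(p[...,1]<150)&(p[...,0]<60)&(p[...,2]-p[...,1]>60)
    if n=='side': M[:220]=0;M[:, :440]=0;M[270:]=0
    else: M[:380]=0;M[:,:370]=0;M[410:]=0;M[:,400:]=0
    ys,xs=np.where(M);W=np.array([px2w(cc,x,y,dd[y,x]) for y,x in zip(ys,xs)])
    print(n,len(xs),np.median(W,0),np.percentile(W,5,0),np.percentile(W,95,0))
```

```text
bl [ 0.6623 -0.2402  0.084 ] [ 0.6627 -0.2404  0.0822]
br [ 0.6378 -0.3736  0.084 ] [ 0.638  -0.3739  0.0828]
fl [ 0.6308 -0.2339  0.084 ] [ 0.6311 -0.2341  0.0824]
fr [ 0.606  -0.3685  0.084 ] [ 0.6061 -0.3687  0.0834]
hinge [ 0.541  -0.2186  0.08  ] [ 0.5418 -0.2196  0.068 ]
drive [ 0.5124 -0.2768  0.078 ] [ 0.5137 -0.2818  0.0443]
tab [ 0.4126 -0.2318  0.118 ] [ 0.4126 -0.2318  0.1181]
str [ 0.4969 -0.3545  0.074 ] [ 0.4971 -0.3572  0.0626]
0.1368834138819595 0.1355843013581328 [np.float64(-10.435470431923521), np.float64(-10.395835944207974)]
2765 [ 0.54551532 -0.37596594  0.07800439] [ 0.66554217 -0.21968897  0.0913595 ]
((597.9027099609375, -297.4825439453125), (141.29530334472656, 114.35856628417969), 79.67011260986328)
(array([241, 208, 218, 349, 491, 627, 430, 171,  27,   3]), array([0.07800439, 0.0793399 , 0.08067541, 0.08201092, 0.08334643,
       0.08468194, 0.08601745, 0.08735297, 0.08868848, 0.09002399,
       0.0913595 ]))
top 64 [ 0.41100325 -0.23092993  0.1173179 ] [ 0.40310917 -0.23380932  0.1152027 ] [ 0.4200679  -0.22821615  0.12000266]
side 26 [ 0.40830772 -0.22980587  0.11702814] [ 0.40010182 -0.23332481  0.11563945] [ 0.41556343 -0.22720227  0.11874493]
```

```bash
cat >> h.py <<'E'
YAW=np.radians(-10.4); C0=np.array([.598,-.2975,0]); RC=Ro.from_euler('z',YAW)
def cage(p): return C0+RC.apply(p)
def uncage(w): return RC.inv().apply(np.array(w)-C0)
def down(yaw): return Ro.from_euler('z',yaw)*Ro.from_euler('x',np.pi) # tool x at yaw
def rows(path,start=None,hand=0):
    s=manip.state(); p,R=start or (np.array(s['ee_pos']),Ro.from_quat(s['eef_rot']))
    for q,Q in path:
        d=R.inv().apply(q-p)*100; r=(R.inv()*Q).as_rotvec()
        print([hand]+d.round(2).tolist()+r.round(3).tolist()); p,R=q,Q
def line(q,Q,n,start=None):
    from scipy.spatial.transform import Slerp
    s=manip.state(); p,R=start or (np.array(s['ee_pos']),Ro.from_quat(s['eef_rot']))
    S=Slerp([0,1],Ro.concatenate([R,Q])); return [(p+(q-p)*t,S(t)) for t in np.linspace(0,1,n+1)[1:]]
E
python3 - <<'E'
from h import *
q=cage([-.122,.002,.2]);print(q)
rows(line(q,down(YAW),12))
E
```

```text
[ 0.47836532 -0.27350952  0.2       ]
[0, 3.16, -2.08, 0.18, -0.0, 0.0, 0.04]
[0, 3.07, -2.2, 0.18, -0.0, 0.0, 0.04]
[0, 2.99, -2.32, 0.18, -0.0, 0.0, 0.04]
[0, 2.89, -2.44, 0.18, -0.0, 0.0, 0.04]
[0, 2.79, -2.55, 0.18, -0.0, 0.0, 0.04]
[0, 2.69, -2.66, 0.18, -0.0, 0.0, 0.04]
[0, 2.58, -2.76, 0.18, -0.0, 0.0, 0.04]
[0, 2.47, -2.86, 0.18, -0.0, 0.0, 0.04]
[0, 2.36, -2.96, 0.18, -0.0, 0.0, 0.04]
[0, 2.24, -3.05, 0.18, -0.0, 0.0, 0.04]
[0, 2.11, -3.14, 0.18, -0.0, 0.0, 0.04]
[0, 1.99, -3.22, 0.18, -0.0, 0.0, 0.04]
```

Call:
move_arm(
  motion=[
    [[0, 3.2, -2.1, 0.2, 0, 0, 0.04], [0, 3.1, -2.2, 0.2, 0, 0, 0.04], [0, 3.0, -2.3, 0.2, 0, 0, 0.04], [0, 2.9, -2.4, 0.2, 0, 0, 0.04], [0, 2.8, -2.5, 0.2, 0, 0, 0.04]],
  ],
)

```text
time: 0.52
ee_pos: [0.3108, -0.4763, 0.2121]
eef_rot: [0.999, 0.045, -0.0, -0.0]
contact_force: [0.6, -0.8, 0.4]
finger_gap: 0.0613
grip_force: 0.0
```

Call:
move_arm(
  motion=[
    [[0, 2.7, -2.7, 0.2, 0, 0, 0.04], [0, 2.6, -2.8, 0.2, 0, 0, 0.04], [0, 2.5, -2.9, 0.2, 0, 0, 0.04], [0, 2.4, -3.0, 0.2, 0, 0, 0.04], [0, 2.2, -3.0, 0.2, 0, 0, 0.04]],
  ],
)

```text
time: 0.93
ee_pos: [0.4331, -0.3303, 0.2023]
eef_rot: [0.999, -0.054, -0.0, -0.0]
contact_force: [0.6, -0.8, 0.3]
finger_gap: 0.0282
grip_force: 0.0
```

Call:
move_arm(
  motion=[
    [[0, 2.1, -3.1, 0.2, 0, 0, 0.04], [0, 2.0, -3.2, 0.2, 0, 0, 0.04], [0, 0, 0, 0, 0, 0, 0], [0, 0, 0, 0, 0, 0, 0]],
  ],
)

```text
time: 1.27
ee_pos: [0.4822, -0.2724, 0.1981]
eef_rot: [0.996, -0.091, -0.0, -0.0]
contact_force: [-0.2, -0.3, -1.2]
finger_gap: 0.0038
grip_force: 0.0
```

Run:
```python
from h import *
s=manip.state();print(s['time'],s['joint_pos'],s['finger_gap'],uncage(s['ee_pos']))
rows(line(cage([-.122,.002,.055]),down(YAW),5))
c=manip.get_calibration('wrist');p,d=manip.capture('wrist');cv2.imwrite('pics/w1.png',p);np.save('w1.npy',d)
for n,X in dict(driveHome=[-.048,0,.078],out=[-.078,0,.078],catch=[-.0785,-.077,.063],hinge=[-.0755,.066,.08]).items(): print(n,w2px(c,cage(X)))
```

```text
1.2667 [ 0.6351624   0.16672013 -0.22422059  1.72523881  0.0380668   1.25483824
 -1.35092309] 0.003826583958056667 [-0.11844913  0.00379959  0.19805235]
[0, -0.07, 0.04, 2.86, -0.0, 0.0, -0.0]
[0, -0.07, 0.04, 2.86, -0.0, 0.0, -0.0]
[0, -0.07, 0.04, 2.86, -0.0, 0.0, -0.0]
[0, -0.07, 0.04, 2.86, -0.0, 0.0, -0.0]
[0, -0.07, 0.04, 2.86, -0.0, 0.0, -0.0]
driveHome [318.10635421 145.76908539]
out [318.0513239 182.8698821]
catch [405.2372978 181.3939175]
hinge [238.6435238  180.18912023]
```

View pics/w1.png

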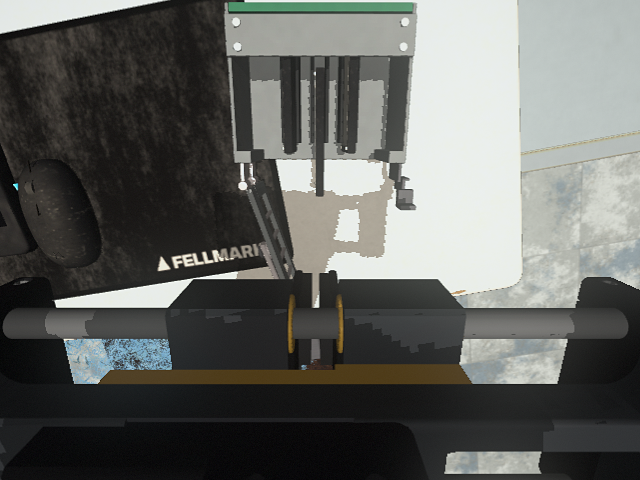

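The wrist view shows the drive protruding at (319,195), its neighbours home at y≈150 and the hinge at (243,184). It fits the estimate, with the cage perhaps 3–4 mm nearer. Next I descend in front of the drive and push.

Call:
move_arm(
  motion=[
    [[0, -0.1, 0.0, 2.9, 0, 0, 0], [0, -0.1, 0.1, 2.9, 0, 0, 0], [0, -0.1, 0.1, 2.9, 0, 0, 0], [0, 0, 0, 2.9, 0, 0, 0], [0, 0, 0, 2.8, 0, 0, 0]],
  ],
)

```text
time: 1.73
ee_pos: [0.476, -0.2782, 0.0532]
eef_rot: [0.995, -0.095, -0.0, 0.0]
contact_force: [0.8, 0.3, 0.6]
finger_gap: 0.0005
grip_force: 0.0
```

Call:
move_arm(
  motion=[
    [[0, 0.5, 0, 0, 0, 0, 0], [0, 0.8, 0, 0, 0, 0, 0], [0, 0.8, 0, 0, 0, 0, 0], [0, 0.8, 0, 0, 0, 0, 0], [0, 0.6, 0, 0, 0, 0, 0]],
  ],
)

```text
time: 2.15
ee_pos: [0.5144, -0.2837, 0.0565]
eef_rot: [0.996, -0.093, 0.002, 0.001]
contact_force: [-1.9, -0.4, 0.3]
finger_gap: 0.0006
grip_force: 0.4
```

Run:
```python
from h import *
s=manip.state();print(uncage(s['ee_pos']),RC.inv().apply(s['contact_force']))
```

```text
[-0.08476853 -0.00149578  0.05653067] [-1.79027335 -0.73992485  0.32907748]
```

Call:
move_arm(
  motion=[
    [[0, 0.4, 0, 0, 0, 0, 0], [0, 0.4, 0, 0, 0, 0, 0], [0, 0.4, 0, 0, 0, 0, 0], [0, 0.3, 0, 0, 0, 0, 0], [0, 0.2, 0, 0, 0, 0, 0]],
  ],
)

```text
time: 2.57
ee_pos: [0.5291, -0.286, 0.0546]
eef_rot: [0.996, -0.093, -0.0, -0.0]
contact_force: [-0.5, 0.0, 0.4]
finger_gap: 0.0002
grip_force: 0.4
```

Call:
move_arm(
  motion=[
    [[0, 0.2, 0, 0, 0, 0, 0], [0, 0.1, 0, 0, 0, 0, 0], [0, 0, 0, 0, 0, 0, 0]],
  ],
)

```text
time: 2.82
ee_pos: [0.5318, -0.2865, 0.0545]
eef_rot: [0.996, -0.093, 0.0, -0.0]
contact_force: [-0.4, -0.6, 0.4]
finger_gap: 0.0006
grip_force: 0.0
```

Run:
```python
from h import *
s=manip.state();print(uncage(s['ee_pos']),RC.inv().apply(s['contact_force']))
```

```text
[-0.06705203 -0.00116724  0.05453394] [-0.31820192 -0.70492465  0.3579672 ]
```

Call:
move_arm(
  motion=[
    [[0, 0.1, 0, 0, 0, 0, 0], [0, 0.1, 0, 0, 0, 0, 0], [0, 0.1, 0, 0, 0, 0, 0], [0, 0, 0, 0, 0, 0, 0]],
  ],
)

```text
time: 3.15
ee_pos: [0.5348, -0.2871, 0.0545]
eef_rot: [0.996, -0.093, 0.0, -0.0]
contact_force: [-0.2, -0.1, -0.8]
finger_gap: 0.0004
grip_force: 0.0
```

Call:
move_arm(
  motion=[
    [[0, 0.1, 0, 0, 0, 0, 0], [0, 0.1, 0, 0, 0, 0, 0], [0, 0, 0, 0, 0, 0, 0]],
  ],
)

```text
time: 3.4
ee_pos: [0.5364, -0.2874, 0.0545]
eef_rot: [0.996, -0.093, -0.0, -0.0]
contact_force: [-1.9, 0.6, 1.1]
finger_gap: 0.0004
grip_force: 0.9
```

Call:
move_arm(
  motion=[
    [[0, 0.1, 0, 0, 0, 0, 0], [0, 0, 0, 0, 0, 0, 0]],
  ],
)

```text
time: 3.57
ee_pos: [0.5366, -0.2875, 0.0544]
eef_rot: [0.996, -0.094, -0.001, -0.0]
contact_force: [-5.3, 1.8, 3.7]
finger_gap: 0.0004
grip_force: 3.1
```

Run:
```python
from h import *
s=manip.state();print(uncage(s['ee_pos']),RC.inv().apply(s['contact_force']))
c=manip.get_calibration('wrist');p,d=manip.capture('wrist');cv2.imwrite('pics/w2.png',cv2.resize(p[:300,180:480],None,fx=2,fy=2))
```

```text
[-0.06224255 -0.00125722  0.05438759] [-5.52155021  0.8657713   3.66643116]
```

View pics/w2.png

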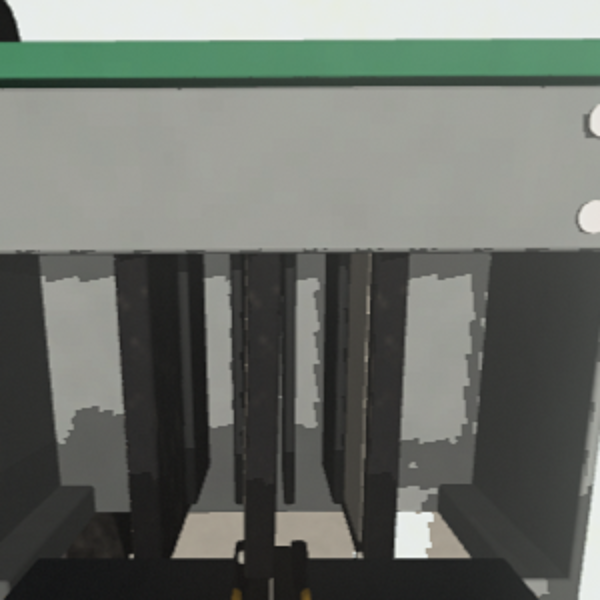

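The drive is home: contact went hard at 5 N. That puts the cage 4.5 mm nearer along its x than I first estimated. Now I back off and go to the tab.

Call:
move_arm(
  motion=[
    [[0, -1, 0, 0, 0, 0, 0], [0, -2, 0, 0, 0, 0, 0], [0, -2, 0, -1, 0, 0, 0], [0, 0, 0, -4, 0, 0, 0], [0, 0, 0, -4, 0, 0, 0]],
  ],
)

```text
time: 4.03
ee_pos: [0.4856, -0.2775, 0.1438]
eef_rot: [0.996, -0.094, -0.002, -0.001]
contact_force: [2.1, -1.3, 0.7]
finger_gap: 0.0004
grip_force: 0.0
```

```bash
sed -i 's/^def cage/C0=C0+RC.apply([-.0045,0,0])\ndef cage/' h.py
python3 - <<'E'
from h import *
print(manip.state()['joint_pos'])
p,d=manip.capture('top');cc=manip.get_calibration('top');p=p.astype(int)
M=(p[...,2]>150)&(p[...,1]<150)&(p[...,0]<60)&(p[...,2]-p[...,1]>60);M[:380]=0;M[:,:370]=0;M[410:]=0;M[:,400:]=0
ys,xs=np.where(M);W=np.array([px2w(cc,x,y,d[y,x]) for y,x in zip(ys,xs)]);print(len(xs),np.median(W,0) if len(xs) else '')
rows(line(np.array([.411,-.231,.175]),down(np.radians(7.6)),5),hand=40)
E
```

```text
[ 0.6345346   0.22178167 -0.22209062  1.77586308  0.0527262   1.15414827
 -1.36253353]
61 [ 0.41077468 -0.23184145  0.11783379]
[40, -1.74, -0.66, -0.44, 0.001, -0.002, -0.064]
[40, -1.7, -0.77, -0.44, 0.001, -0.002, -0.064]
[40, -1.65, -0.88, -0.43, 0.001, -0.002, -0.064]
[40, -1.59, -0.98, -0.43, 0.001, -0.002, -0.064]
[40, -1.52, -1.08, -0.42, 0.001, -0.002, -0.064]
```

Call:
move_arm(
  motion=[
    [[40, 0, 0, -2, 0, 0, 0], [40, -1.7, -0.7, -0.4, 0, 0, -0.064], [40, -1.7, -0.8, 0, 0, 0, -0.064], [40, -1.7, -0.9, 0, 0, 0, -0.064], [40, -1.6, -1.0, 0, 0, 0, -0.064]],
  ],
)

```text
time: 4.5
ee_pos: [0.4239, -0.2379, 0.1687]
eef_rot: [0.999, 0.036, 0.001, 0.0]
contact_force: [0.5, 0.2, 0.4]
finger_gap: 0.0258
grip_force: 0.0
```

Call:
move_arm(
  motion=[
    [[40, -1.5, -1.1, 0, 0, 0, -0.064], [40, 0, 0, 0, 0, 0, 0], [40, 0, 0, 0, 0, 0, 0]],
  ],
)

```text
time: 4.75
ee_pos: [0.4086, -0.2284, 0.169]
eef_rot: [0.998, 0.066, 0.001, 0.001]
contact_force: [-0.2, -1.0, 0.8]
finger_gap: 0.034
grip_force: 0.0
```

Run:
```python
from h import *
s=manip.state();print(s['joint_pos'],s['finger_gap'],s['ee_pos'],down(0).as_quat())
c=manip.get_calibration('wrist');p,d=manip.capture('wrist');cv2.imwrite('pics/w3.png',p)
for z in(.1,.118):print(w2px(c,np.array([.411,-.2315,z])))
rows(line(np.array([.411,-.2315,.09]),down(np.radians(7.6)),4),hand=40)
```

```text
[ 0.67126367  0.01390463 -0.25782712  1.95156534  0.00440265  1.17493252
 -1.02701611] 0.034026804947266245 [ 0.40864558 -0.22837127  0.16896108] [1.000000e+00 0.000000e+00 0.000000e+00 6.123234e-17]
[318.63988109 244.48592403]
[318.93029089 252.33761773]
[40, 0.03, 0.07, 1.97, 0.0, -0.0, -0.0]
[40, 0.03, 0.07, 1.97, 0.0, -0.0, -0.0]
[40, 0.03, 0.07, 1.97, 0.0, -0.0, -0.0]
[40, 0.03, 0.08, 1.97, 0.0, -0.0, -0.0]
```

View pics/w3.png

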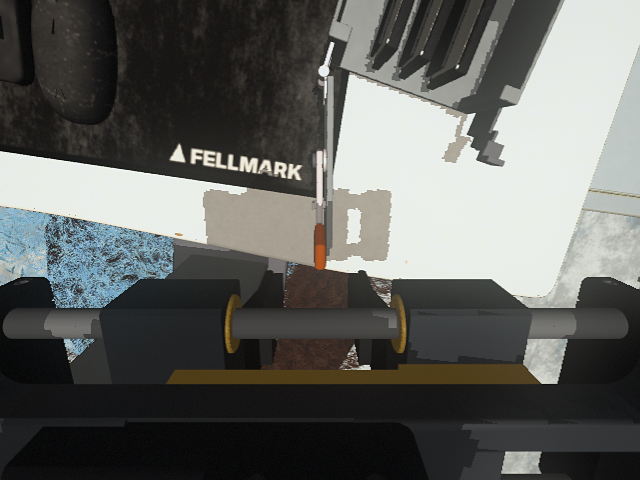

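The gate lies vertical in the picture and is well centred, with the tab at (320,225–270) between the fingers. The three drive fronts are in line. Descend and grip at a light force.

Call:
move_arm(
  motion=[
    [[40, 0, 0.1, 2, 0, 0, 0], [40, 0, 0.1, 2, 0, 0, 0], [40, 0.1, 0.1, 2, 0, 0, 0], [40, 0, 0, 1.9, 0, 0, 0], [40, 0, 0, 0, 0, 0, 0]],
  ],
)

```text
time: 5.22
ee_pos: [0.4089, -0.2306, 0.0862]
eef_rot: [0.998, 0.066, -0.002, -0.001]
contact_force: [-0.3, 1.0, -0.0]
finger_gap: 0.0352
grip_force: 0.0
```

Call:
move_arm(
  motion=[
    [[4, 0, 0, 0, 0, 0, 0], [4, 0, 0, 0, 0, 0, 0], [4, 0, 0, 0, 0, 0, 0], [4, 0, 0, 0, 0, 0, 0], [4, 0, 0, 0, 0, 0, 0]],
  ],
  newtons=12,
)

```text
time: 5.63
ee_pos: [0.4109, -0.2315, 0.0905]
eef_rot: [0.998, 0.066, 0.001, 0.0]
contact_force: [-1.2, 0.7, 0.4]
finger_gap: 0.0097
grip_force: 0.0
```

Run:
```python
from h import *
s=manip.state();print(s)
H=cage([-.0755,.066,0]);R=Ro.from_quat(s['eef_rot']);print('hinge',H)
g=s['ee_pos']-R.apply([0,0,.019]);v=RC.inv().apply(g-H);print(g,v,np.hypot(v[0],v[1]),np.arctan2(-v[0],-v[1]), R.apply([1,0,0]))
```

```text
{'time': 5.6333, 'joint_pos': array([ 0.66587933,  0.10468339, -0.25921011,  2.03307749,  0.03195428,
        1.00595538, -1.0471776 ]), 'qvel': array([-0.00078866,  0.00225759, -0.00053712,  0.00508977,  0.0008666 ,
       -0.00013008, -0.00093941]), 'effort': array([-8.10639263e-03, -4.24786985e+01, -7.50696938e-01, -3.52102733e+01,
       -4.61835775e-02, -5.01629978e-02, -2.08476835e-03]), 'ee_pos': array([ 0.41092377, -0.23152283,  0.09045803]), 'eef_rot': array([9.97800691e-01, 6.62808229e-02, 6.56193791e-04, 4.51187454e-04]), 'contact_force': array([-1.2220138 ,  0.65901555,  0.41280622]), 'moment': array([ 0.04623708,  0.02666563, -0.03646445]), 'grip_force': 0.0, 'finger_gap': 0.009699081459219454}
hinge [ 0.53122855 -0.21814275  0.        ]
[ 0.41089775 -0.23150738  0.10945801] [-0.11594137 -0.03486708  0.10945801] 0.12107069699855312 1.2786696857805666 [0.99121284 0.13227069 0.00124969]
```

Call:
move_arm(
  motion=[
    [[2, 0, 0, 0, 0, 0, 0], [2, 0, 0, 0, 0, 0, 0], [2, 0, 0, 0, 0, 0, 0]],
  ],
  newtons=12,
)

```text
time: 5.88
ee_pos: [0.4108, -0.2314, 0.0902]
eef_rot: [0.998, 0.066, 0.0, 0.0]
contact_force: [-0.6, 0.2, 6.1]
finger_gap: 0.0076
grip_force: 12.0
```

Run:
```python
from h import *
s=manip.state()
H=cage([-.0755,.066,0]);R=Ro.from_quat(s['eef_rot'])
g=s['ee_pos']-R.apply([0,0,.019]);v=RC.inv().apply(g-H);print(s['ee_pos'],s['contact_force'],v,np.hypot(v[0],v[1]),np.arctan2(-v[0],-v[1]))
```

```text
[ 0.41078789 -0.23144624  0.09018609] [-0.63932815  0.2405623   6.08440451] [-0.11608021 -0.03481927  0.10918608] 0.12118992134402869 1.2793774475942827
```

```bash
cat >> h.py <<'E'
H=cage([-.0755,.066,0]); P0=np.array([.41079,-.23145,.0902]); Q0=Ro.from_quat([.9978,.0663,0,0]); TH0=1.254; PH0=-.12
GX=Q0.apply([0,1,0]); GY=Q0.apply([1,0,0]); GZ=np.array([0,0,1.])
PIV=H-.003*GX-.062*GY+.068*GZ
def pose(th,ph):
    A=Ro.from_rotvec(-(ph-PH0)*GX); p=PIV+A.apply(P0-PIV); Q=A*Q0
    B=Ro.from_rotvec((TH0-th)*GZ); return H+B.apply(p-H), B*Q
def est(): # estimate theta, phi from state
    from scipy.optimize import least_squares
    s=manip.state(); f=lambda x: pose(*x)[0]-s['ee_pos']
    r=least_squares(f,[.5,.2],x_scale=.1); g=Ro.from_rotvec((TH0-r.x[0])*GZ)
    F=s['contact_force']; return s['time'],r.x.round(4),(r.fun*1000).round(1),'F n,y,z',g.apply(GX)@F,g.apply(GY)@F,F[2],s['finger_gap']
E
python3 - <<'E'
from h import *
print(est())
print('lift');rows([pose(TH0,p) for p in np.linspace(-.12,.33,6)[1:]],start=pose(TH0,-.12),hand=2)
t=np.array([1.19,1.1,1.0,.9,.8,.7,.6,.5,.4,.3,.22,.15,.13,.11,.09,.07,.05])
print('swing');rows([pose(a,.33) for a in t],start=pose(TH0,.33),hand=2)
E
```

```text
(5.8833, array([ 1.254 , -0.1202]), array([-0., -0.,  0.]), 'F n,y,z', np.float64(-0.32301555152483813), np.float64(-0.6018900683674977), np.float64(6.0844045061640015), 0.007592852448049706)
lift
[2, 0.22, 0.0, -0.52, -0.0, -0.09, 0.0]
[2, 0.22, -0.0, -0.52, 0.0, -0.09, 0.0]
[2, 0.22, 0.0, -0.52, -0.0, -0.09, -0.0]
[2, 0.22, -0.0, -0.52, 0.0, -0.09, -0.0]
[2, 0.22, 0.0, -0.52, -0.0, -0.09, 0.0]
swing
[2, 0.0, 0.68, -0.0, -0.028, 0.0, -0.058]
[2, 0.02, 0.95, -0.01, -0.039, -0.0, -0.081]
[2, 0.02, 1.06, -0.01, -0.043, 0.0, -0.09]
[2, 0.02, 1.06, -0.01, -0.043, -0.0, -0.09]
[2, 0.02, 1.06, -0.01, -0.043, 0.0, -0.09]
[2, 0.02, 1.06, -0.01, -0.043, -0.0, -0.09]
[2, 0.02, 1.06, -0.01, -0.043, 0.0, -0.09]
[2, 0.02, 1.06, -0.01, -0.043, 0.0, -0.09]
[2, 0.02, 1.06, -0.01, -0.043, -0.0, -0.09]
[2, 0.02, 1.06, -0.01, -0.043, 0.0, -0.09]
[2, 0.01, 0.84, -0.01, -0.035, 0.0, -0.072]
[2, 0.01, 0.74, -0.0, -0.03, -0.0, -0.063]
[2, -0.0, 0.21, 0.0, -0.009, 0.0, -0.018]
[2, -0.0, 0.21, 0.0, -0.009, -0.0, -0.018]
[2, -0.0, 0.21, 0.0, -0.009, 0.0, -0.018]
[2, -0.0, 0.21, 0.0, -0.009, -0.0, -0.018]
[2, -0.0, 0.21, 0.0, -0.009, 0.0, -0.018]
```

Call:
move_arm(
  motion=[
    [[2, 0.22, 0, -0.52, 0, -0.09, 0], [2, 0.22, 0, -0.52, 0, -0.09, 0], [2, 0.22, 0, -0.52, 0, -0.09, 0], [2, 0.22, 0, -0.52, 0, -0.09, 0], [2, 0.22, 0, -0.52, 0, -0.09, 0]],
  ],
)

```text
time: 6.3
ee_pos: [0.4245, -0.2298, 0.1143]
eef_rot: [0.972, 0.064, -0.226, 0.016]
contact_force: [-4.7, 0.5, 8.3]
finger_gap: 0.0077
grip_force: 12.0
```

Call:
move_arm(
  motion=[
    [[2, 0, 0, 0, 0, 0, 0], [2, 0, 0, 0, 0, 0, 0]],
  ],
)

```text
time: 6.47
ee_pos: [0.4253, -0.2291, 0.1123]
eef_rot: [0.972, 0.065, -0.225, 0.015]
contact_force: [-1.8, -0.6, 2.9]
finger_gap: 0.0079
grip_force: 12.0
```

Run:
```python
from h import *
print(est(),manip.state()['joint_pos'],(pose(TH0,.33)[1].inv()*Ro.from_quat(manip.state()['eef_rot'])).as_rotvec())
p,d=manip.capture('side');cv2.imwrite('pics/s4.png',cv2.resize(p[150:310,300:520],None,fx=3,fy=3))
```

```text
(6.4667, array([1.2583, 0.3051]), array([-0.3, -0. ,  0.3]), 'F n,y,z', np.float64(0.35144433639953726), np.float64(-1.8900084983502636), np.float64(2.88161991442886), 0.007911050943624525) [ 0.48351589  0.40928621 -0.26876018  1.68766082  0.25528557  1.49752841
 -1.29999511] [ 0.00052033 -0.00463577 -0.00113475]
```

View pics/s4.png

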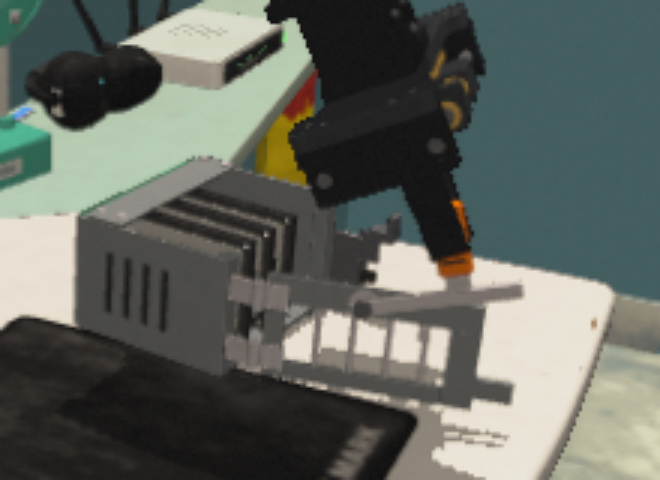

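The side view shows the bar lifted by the gripped tab, its nose at (520,290) against the gate rail at (480,310), and the three drives in line. Now swing.

Call:
move_arm(
  motion=[
    [[2, 0, 0.68, 0, -0.028, 0, -0.058], [2, 0.02, 0.95, -0.01, -0.039, 0, -0.081], [2, 0.02, 1.06, -0.01, -0.043, 0, -0.09], [2, 0.02, 1.06, -0.01, -0.043, 0, -0.09], [2, 0.02, 1.06, -0.01, -0.043, 0, -0.09]],
  ],
)

```text
time: 6.93
ee_pos: [0.441, -0.2748, 0.1124]
eef_rot: [0.932, 0.284, -0.214, 0.064]
contact_force: [0.5, -0.1, -3.3]
finger_gap: 0.008
grip_force: 12.0
```

Run:
```python
from h import *
print(est(),manip.state()['joint_pos'])
```

```text
(6.9333, array([0.8006, 0.3056]), array([-0.2, -0.1,  0.2]), 'F n,y,z', np.float64(0.38402056559527664), np.float64(0.39380613994701685), np.float64(-3.322563942826625), 0.007978918163544376) [ 0.49765151  0.38086646 -0.31792941  1.73086144  0.42966109  1.4067754
 -0.94640458]
```

Call:
move_arm(
  motion=[
    [[2, 0.1, 0, -0.23, 0, -0.04, 0], [2, 0.02, 1.06, -0.01, -0.043, 0, -0.09], [2, 0.02, 1.06, -0.01, -0.043, 0, -0.09], [2, 0.02, 1.06, -0.01, -0.043, 0, -0.09], [2, 0, 0, 0, 0, 0, 0]],
  ],
)

```text
time: 7.35
ee_pos: [0.4635, -0.298, 0.1145]
eef_rot: [0.875, 0.419, -0.221, 0.098]
contact_force: [0.5, -1.3, -0.8]
finger_gap: 0.0082
grip_force: 12.0
```

Run:
```python
from h import *
x=est();print(x,manip.state()['joint_pos'])
a,b=x[1]
rows([pose(t,.34) for t in np.arange(a,.13,-.06)],start=pose(a,.34),hand=2)
```

```text
(7.35, array([0.4931, 0.3493]), array([-0. , -0. ,  0.1]), 'F n,y,z', np.float64(1.2166824747130982), np.float64(-0.7465038280773653), np.float64(-0.7968726434704899), 0.008153298448117805) [ 0.491921    0.38052359 -0.34891683  1.74504469  0.54980701  1.35699046
 -0.73562239]
[2, 0.0, 0.0, 0.0, 0.0, 0.0, 0.0]
[2, 0.0, 0.63, -0.0, -0.027, 0.0, -0.054]
[2, 0.0, 0.63, -0.0, -0.027, 0.0, -0.054]
[2, 0.0, 0.63, -0.0, -0.027, -0.0, -0.054]
[2, 0.0, 0.63, -0.0, -0.027, 0.0, -0.054]
[2, 0.0, 0.63, -0.0, -0.027, -0.0, -0.054]
[2, 0.0, 0.63, -0.0, -0.027, 0.0, -0.054]
```

Call:
move_arm(
  motion=[
    [[2, 0.01, 0.63, 0, -0.027, 0, -0.054], [2, 0.01, 0.63, 0, -0.027, 0, -0.054], [2, 0.01, 0.63, 0, -0.027, 0, -0.054], [2, 0.01, 0.63, 0, -0.027, 0, -0.054], [2, 0, 0, 0, 0, 0, 0]],
  ],
)

```text
time: 7.77
ee_pos: [0.484, -0.312, 0.1143]
eef_rot: [0.82, 0.52, -0.207, 0.12]
contact_force: [-2.4, -3.4, 2.2]
finger_gap: 0.0078
grip_force: 12.0
```

Call:
move_arm(
  motion=[
    [[2, 0, 0.3, 0, -0.013, 0, -0.026], [2, 0, 0.3, 0, -0.013, 0, -0.026], [2, 0, 0, 0, 0, 0, 0]],
  ],
)

```text
time: 8.02
ee_pos: [0.4897, -0.3146, 0.1142]
eef_rot: [0.804, 0.544, -0.204, 0.126]
contact_force: [-3.0, -5.3, 5.3]
finger_gap: 0.0081
grip_force: 12.0
```

Run:
```python
from h import *
print(est())
```

```text
(8.0167, array([0.196 , 0.3428]), array([-0., -0.,  0.]), 'F n,y,z', np.float64(-0.8179066844066789), np.float64(-6.050981654889981), np.float64(5.317199766895238), 0.008128435776482446)
```

Call:
move_arm(
  motion=[
    [[2, -0.1, 0, -0.03, 0, 0, 0], [2, 0, 0, 0, 0, 0, 0], [2, 0, 0, 0, 0, 0, 0]],
  ],
)

```text
time: 8.27
ee_pos: [0.4894, -0.3144, 0.1143]
eef_rot: [0.804, 0.544, -0.204, 0.125]
contact_force: [-1.4, -4.4, 2.2]
finger_gap: 0.0079
grip_force: 12.0
```

Run:
```python
from h import *
print(est());s=manip.state();print(Ro.from_quat(s['eef_rot']).inv().apply(s['contact_force']),s['moment'])
```

```text
(8.2667, array([0.1998, 0.3448]), array([-0., -0.,  0.]), 'F n,y,z', np.float64(0.368277526301773), np.float64(-4.61344643943317), np.float64(2.199934143538306), 0.007852716659662574)
[-5.11012169  0.33552469  0.18249961] [-0.6180244  -0.12355952  0.06524964]
```

Call:
move_arm(
  motion=[
    [[2, -0.15, 0, 0, 0, 0, 0], [2, 0, 0.2, 0, -0.009, 0, -0.018], [2, 0, 0.2, 0, -0.009, 0, -0.018], [2, 0, 0, 0, 0, 0, 0], [2, 0, 0, 0, 0, 0, 0]],
  ],
)

```text
time: 8.68
ee_pos: [0.4929, -0.3161, 0.1144]
eef_rot: [0.793, 0.561, -0.2, 0.128]
contact_force: [1.3, 0.9, -5.3]
finger_gap: 0.0083
grip_force: 12.0
```

Run:
```python
from h import *
print(est());s=manip.state();print(Ro.from_quat(s['eef_rot']).inv().apply(s['contact_force']),s['moment'])
```

```text
(8.6833, array([0.1623, 0.3422]), array([ 0. ,  0.1, -0.1]), 'F n,y,z', np.float64(0.9580766691333642), np.float64(1.2625019553702248), np.float64(-5.317405011703407), 0.008293575460035714)
[3.56293563 1.07666122 4.11496154] [ 1.09414908 -1.05382138  0.03792234]
```

Call:
move_arm(
  motion=[
    [[2, 0, 0.2, 0, -0.009, 0, -0.018], [2, 0, 0.2, 0, -0.009, 0, -0.018], [2, 0, 0, 0, 0, 0, 0], [2, 0, 0, 0, 0, 0, 0]],
  ],
)

```text
time: 9.02
ee_pos: [0.4966, -0.3176, 0.1144]
eef_rot: [0.782, 0.577, -0.198, 0.132]
contact_force: [1.7, 3.0, -7.7]
finger_gap: 0.0083
grip_force: 12.0
```

```bash
cat > q.py <<'E'
from h import *
print(est());s=manip.state();print(Ro.from_quat(s['eef_rot']).inv().apply(s['contact_force']))
E
python3 q.py
```

```text
(9.0167, array([0.1244, 0.3415]), array([ 0.1,  0.2, -0.2]), 'F n,y,z', np.float64(0.6843578240243112), np.float64(3.369852620991847), np.float64(-7.686326509954973), 0.008286352735130516)
[6.52386056 0.87033504 5.25220219]
```

Call:
move_arm(
  motion=[
    [[2, 0.1, 0, 0.08, 0, 0, 0], [2, 0, 0, 0, 0, 0, 0], [2, 0, 0, 0, 0, 0, 0]],
  ],
)

```text
time: 9.27
ee_pos: [0.4968, -0.318, 0.1141]
eef_rot: [0.782, 0.576, -0.198, 0.132]
contact_force: [0.7, 1.3, -4.3]
finger_gap: 0.0082
grip_force: 12.0
```

```bash
python3 q.py
```

```text
(9.2667, array([0.1218, 0.3343]), array([ 0.1,  0.2, -0.2]), 'F n,y,z', np.float64(0.30370653137400644), np.float64(1.463828663803922), np.float64(-4.330273717024292), 0.008180237775861287)
[3.29635057 0.3977477  3.15629089]
```

Stress is relieving. I'll close in small steps, watching the normal force (F n).

Call:
move_arm(
  motion=[
    [[2, 0.04, 0.1, 0.04, -0.005, 0, -0.009], [2, 0.04, 0.1, 0.04, -0.005, 0, -0.009], [2, 0, 0.1, 0, -0.005, 0, -0.009], [2, 0, 0, 0, 0, 0, 0], [2, 0, 0, 0, 0, 0, 0]],
  ],
)

```text
time: 9.68
ee_pos: [0.4995, -0.3194, 0.1136]
eef_rot: [0.773, 0.588, -0.196, 0.136]
contact_force: [-1.4, -0.4, 4.5]
finger_gap: 0.0079
grip_force: 12.0
```

```bash
python3 q.py
```

```text
(9.6833, array([0.0934, 0.3231]), array([ 0. ,  0.2, -0.2]), 'F n,y,z', np.float64(-1.2087803706579001), np.float64(-0.7207505769472704), np.float64(4.466994537186048), 0.007902106445879176)
[-2.69205902 -1.30102819 -3.60483224]
```

Call:
move_arm(
  motion=[
    [[2, -0.04, 0.1, -0.04, -0.005, 0, -0.009], [2, 0, 0.1, 0, -0.005, 0, -0.009], [2, 0, 0, 0, 0, 0, 0], [2, 0, 0, 0, 0, 0, 0]],
  ],
)

```text
time: 10.02
ee_pos: [0.5012, -0.3199, 0.1136]
eef_rot: [0.767, 0.596, -0.194, 0.138]
contact_force: [-2.3, -0.9, 4.7]
finger_gap: 0.0078
grip_force: 12.0
```

```bash
python3 q.py
```

```text
(10.0167, array([0.077, 0.324]), array([ 0. ,  0.1, -0.2]), 'F n,y,z', np.float64(-1.948439328320301), np.float64(-1.4736766082051225), np.float64(4.704597677748545), 0.007817916366368652)
[-3.45014954 -2.05445544 -3.46078876]
```

Call:
move_arm(
  motion=[
    [[2, 0, 0.1, 0, -0.005, 0, -0.009], [2, 0, 0.1, 0, -0.005, 0, -0.009], [2, 0, 0, 0, 0, 0, 0], [2, 0, 0, 0, 0, 0, 0]],
  ],
)

```text
time: 10.35
ee_pos: [0.5028, -0.3204, 0.1135]
eef_rot: [0.761, 0.604, -0.193, 0.139]
contact_force: [-3.7, -1.2, 6.0]
finger_gap: 0.0082
grip_force: 12.0
```

```bash
python3 q.py
```

```text
(10.35, array([0.0612, 0.3213]), array([ 0. ,  0.1, -0.1]), 'F n,y,z', np.float64(-3.3092341656424487), np.float64(-2.111294806078672), np.float64(5.977899415193801), 0.008242910540191226)
[-4.56875966 -3.4548409  -4.28186728]
```

Call:
move_arm(
  motion=[
    [[2, -0.05, 0.1, -0.05, -0.004, 0, -0.009], [2, 0, 0, 0, 0, 0, 0], [2, 0, 0, 0, 0, 0, 0]],
  ],
)

```text
time: 10.6
ee_pos: [0.5037, -0.3205, 0.1137]
eef_rot: [0.758, 0.608, -0.192, 0.14]
contact_force: [-3.9, -1.7, 4.1]
finger_gap: 0.0082
grip_force: 12.0
```

```bash
python3 q.py
```

```text
(10.6, array([0.0529, 0.3257]), array([ 0. ,  0.1, -0.1]), 'F n,y,z', np.float64(-3.3757259978732685), np.float64(-2.572343798709202), np.float64(4.1272723286996325), 0.008235917444764476)
[-4.11276798 -3.49677786 -2.42992586]
```

Call:
move_arm(
  motion=[
    [[2, 0, 0.1, 0, -0.004, 0, -0.009], [2, 0, 0, 0, 0, 0, 0], [2, 0, 0, 0, 0, 0, 0]],
  ],
)

```text
time: 10.85
ee_pos: [0.5044, -0.3207, 0.1136]
eef_rot: [0.755, 0.612, -0.192, 0.14]
contact_force: [-5.3, -1.1, 4.7]
finger_gap: 0.0082
grip_force: 12.0
```

```bash
python3 q.py
```

```text
(10.85, array([0.0457, 0.3242]), array([ 0. ,  0.1, -0.1]), 'F n,y,z', np.float64(-4.893510708107426), np.float64(-2.241865833942322), np.float64(4.684535228341501), 0.008237530682763493)
[-4.02947057 -5.03320124 -3.05737338]
```

Call:
move_arm(
  motion=[
    [[2, 0, 0.1, 0, -0.004, 0, -0.009], [2, 0, 0, 0, 0, 0, 0], [2, 0, 0, 0, 0, 0, 0]],
  ],
)

```text
time: 11.1
ee_pos: [0.5045, -0.321, 0.1134]
eef_rot: [0.752, 0.615, -0.192, 0.14]
contact_force: [-7.9, -1.1, 5.6]
finger_gap: 0.0086
grip_force: 12.0
```

```bash
python3 q.py
```

```text
(11.1, array([0.0439, 0.319 ]), array([ 0. ,  0.1, -0.1]), 'F n,y,z', np.float64(-7.475028266869814), np.float64(-2.8389466381009543), np.float64(5.632288595488088), 0.008552287868806031)
[-4.87817645 -7.67527738 -3.59886817]
```

The hard stop is felt (force rises without motion at θ≈0.044). Now I lower the bar while holding the gate there.

Run:
```python
from h import *
rows([pose(.044,p) for p in (.28,.24,.2,.16,.12,.08,.04,0)],start=pose(.044,.32),hand=2)
```

```text
[2, -0.08, -0.0, 0.24, 0.0, 0.04, 0.0]
[2, -0.08, -0.0, 0.24, 0.0, 0.04, 0.0]
[2, -0.08, 0.0, 0.24, 0.0, 0.04, -0.0]
[2, -0.08, -0.0, 0.24, 0.0, 0.04, 0.0]
[2, -0.08, 0.0, 0.24, -0.0, 0.04, -0.0]
[2, -0.08, 0.0, 0.24, 0.0, 0.04, 0.0]
[2, -0.08, -0.0, 0.24, 0.0, 0.04, 0.0]
[2, -0.08, 0.0, 0.24, -0.0, 0.04, -0.0]
```

Call:
move_arm(
  motion=[
    [[2, -0.1, 0, 0.22, 0, 0.04, 0], [2, -0.1, 0, 0.22, 0, 0.04, 0], [2, -0.08, 0, 0.24, 0, 0.04, 0], [2, -0.08, 0, 0.24, 0, 0.04, 0], [2, 0, 0, 0, 0, 0, 0]],
  ],
)

```text
time: 11.52
ee_pos: [0.5027, -0.3277, 0.1051]
eef_rot: [0.765, 0.624, -0.129, 0.089]
contact_force: [-5.8, 1.9, 0.9]
finger_gap: 0.0083
grip_force: 12.0
```

```bash
python3 q.py
```

```text
(11.5167, array([0.0465, 0.1487]), array([ 0.,  0., -0.]), 'F n,y,z', np.float64(-6.114092658360116), np.float64(0.5028294999142235), np.float64(0.9179570438142001), 0.008273593300763825)
[ 0.38106907 -6.12141146 -0.92774982]
```

Call:
move_arm(
  motion=[
    [[2, -0.08, 0.05, 0.24, 0, 0.04, 0], [2, -0.04, 0, 0.12, 0, 0.02, 0], [2, 0, 0, 0, 0, 0, 0]],
  ],
)

```text
time: 11.77
ee_pos: [0.5023, -0.3296, 0.1019]
eef_rot: [0.769, 0.627, -0.107, 0.07]
contact_force: [-7.6, 1.8, 1.4]
finger_gap: 0.0083
grip_force: 12.0
```

```bash
python3 q.py
```

```text
(11.7667, array([0.0457, 0.0896]), array([-0. , -0.1,  0.1]), 'F n,y,z', np.float64(-7.830085834424519), np.float64(0.02552598264812267), np.float64(1.423268773170598), 0.008262402928233237)
[-0.10264967 -7.86199368 -1.23089729]
```

Call:
move_arm(
  motion=[
    [[2, -0.04, 0, 0.12, 0, 0.02, 0], [2, -0.04, 0, 0.12, 0, 0.02, 0], [2, 0, 0, 0, 0, 0, 0]],
  ],
)

```text
time: 12.02
ee_pos: [0.5021, -0.3308, 0.0998]
eef_rot: [0.77, 0.628, -0.092, 0.058]
contact_force: [-8.7, 1.1, 0.9]
finger_gap: 0.0082
grip_force: 12.0
```

```bash
python3 q.py
```

```text
(12.0167, array([0.0457, 0.0512]), array([-0.1, -0.2,  0.1]), 'F n,y,z', np.float64(-8.761337033265287), np.float64(-0.8715142220685768), np.float64(0.8532057018887329), 0.008166936684959825)
[-0.77602735 -8.79940557 -0.4655821 ]
```

Call:
move_arm(
  motion=[
    [[2, -0.04, -0.05, 0.12, 0, 0.02, 0], [2, -0.04, 0, 0.12, 0, 0.02, 0], [2, 0, 0, 0, 0, 0, 0]],
  ],
)

```text
time: 12.27
ee_pos: [0.5017, -0.3319, 0.0977]
eef_rot: [0.772, 0.629, -0.076, 0.045]
contact_force: [-7.0, 1.0, 0.8]
finger_gap: 0.0081
grip_force: 12.0
```

```bash
python3 q.py
```

```text
(12.2667, array([0.0469, 0.0129]), array([-0.1, -0.2,  0.1]), 'F n,y,z', np.float64(-7.041993933613394), np.float64(-0.6582879103921047), np.float64(0.7822115836175658), 0.008073872682538593)
[-0.57294216 -7.07447796 -0.5083063 ]
```

Call:
move_arm(
  motion=[
    [[2, -0.04, 0, 0.12, 0, 0.02, 0], [2, 0, 0, 0, 0, 0, 0], [2, 0, 0, 0, 0, 0, 0]],
  ],
)

```text
time: 12.52
ee_pos: [0.5017, -0.3321, 0.0971]
eef_rot: [0.772, 0.63, -0.069, 0.04]
contact_force: [-8.1, 1.6, 2.1]
finger_gap: 0.0085
grip_force: 12.0
```

```bash
python3 q.py
```

```text
(12.5167, array([0.0463, 0.0022]), array([-0.1, -0.3,  0.2]), 'F n,y,z', np.float64(-8.285153941612473), np.float64(-0.3457945724484395), np.float64(2.1051183527284127), 0.008467908331237744)
[-0.42377399 -8.34283221 -1.84727891]
```

The bar lands on the ledge at φ≈0. I'll ease off the push to see whether the lip holds it.

Call:
move_arm(
  motion=[
    [[2, 0, -0.1, 0.05, 0, 0, 0], [2, 0, -0.1, 0, 0, 0, 0], [2, 0, -0.1, 0, 0, 0, 0], [2, 0, -0.1, 0, 0, 0, 0], [2, 0, 0, 0, 0, 0, 0]],
  ],
)

```text
time: 12.93
ee_pos: [0.4995, -0.3314, 0.0974]
eef_rot: [0.772, 0.63, -0.068, 0.041]
contact_force: [-1.2, 1.0, -3.4]
finger_gap: 0.009
grip_force: 12.0
```

```bash
python3 q.py
```

```text
(12.9333, array([0.0655, 0.0077]), array([-0.1, -0.3,  0.2]), 'F n,y,z', np.float64(-1.4026184662082746), np.float64(0.7202546827167333), np.float64(-3.4364777129385167), 0.009007029634906464)
[ 1.31822192 -1.29164581  3.29991311]
```

Call:
move_arm(
  motion=[
    [[2, 0, -0.1, 0, 0, 0, 0], [2, 0, -0.1, 0, 0, 0, 0], [2, 0, 0, 0, 0, 0, 0]],
  ],
)

```text
time: 13.18
ee_pos: [0.4992, -0.3311, 0.0978]
eef_rot: [0.772, 0.631, -0.067, 0.042]
contact_force: [6.2, -1.4, -9.7]
finger_gap: 0.0086
grip_force: 12.0
```

```bash
python3 q.py
```

```text
(13.1833, array([0.0693, 0.014 ]), array([-0.1, -0.3,  0.1]), 'F n,y,z', np.float64(6.3269384319349165), np.float64(0.14720752434900652), np.float64(-9.738634487657807), 0.008594538663171683)
[1.33497504 6.50957327 9.52555086]
```

The lip holds: the pull meets resistance at θ≈0.069. I'll neutralise the forces, then release.

Call:
move_arm(
  motion=[
    [[2, 0, 0.12, 0.12, 0, 0, 0], [2, 0, 0, 0, 0, 0, 0], [2, 0, 0, 0, 0, 0, 0]],
  ],
)

```text
time: 13.43
ee_pos: [0.4993, -0.3316, 0.0971]
eef_rot: [0.772, 0.63, -0.068, 0.042]
contact_force: [1.5, 2.2, -0.6]
finger_gap: 0.0086
grip_force: 12.0
```

```bash
python3 q.py
```

```text
(13.4333, array([0.0669, 0.0015]), array([-0.1, -0.2,  0.1]), 'F n,y,z', np.float64(0.896455231848543), np.float64(2.4516975916382875), np.float64(-0.6223968280063716), 0.00856930700970896)
[2.4707198  1.02523366 0.21510578]
```

Call:
move_arm(
  motion=[
    [[40, 0, 0, 0, 0, 0, 0], [40, 0, 0, 0, 0, 0, 0], [40, 0, 0, 0, 0, 0, 0], [40, 0, 0, 0, 0, 0, 0], [40, 0, 0, 0, 0, 0, 0]],
  ],
)

```text
time: 13.85
ee_pos: [0.4985, -0.3322, 0.0968]
eef_rot: [0.772, 0.63, -0.068, 0.041]
contact_force: [-1.0, -0.7, 0.2]
finger_gap: 0.0314
grip_force: 0.0
```

Call:
move_arm(
  motion=[
    [[40, 0, 0, -1, 0, 0, 0], [40, 0, 0, -2, 0, 0, 0], [40, 0, 0, -3, 0, 0, 0], [40, 0, 0, -3, 0, 0, 0], [40, 0, 0, -3, 0, 0, 0]],
  ],
)

```text
time: 14.27
ee_pos: [0.505, -0.3134, 0.2172]
eef_rot: [0.772, 0.63, -0.068, 0.041]
contact_force: [0.8, -0.7, -0.8]
finger_gap: 0.035
grip_force: 0.0
```

Call:
move_arm(
  motion=[
    [[40, 0, -4, -1, 0, 0, 0], [40, 0, -4, 0, 0, 0, 0], [40, 0, 0, 0, 0, 0, 0], [40, 0, 0, 0, 0, 0, 0], [40, 0, 0, 0, 0, 0, 0]],
  ],
)

```text
time: 14.68
ee_pos: [0.4275, -0.2964, 0.2278]
eef_rot: [0.772, 0.63, -0.068, 0.042]
contact_force: [0.6, -0.1, 1.0]
finger_gap: 0.0345
grip_force: 0.0
```

Run:
```python
from h import *
a=manip.capture('side')[0][150:310,300:520];b=manip.capture('top')[0][200:360,350:570]
cv2.imwrite('pics/end.png',cv2.resize(np.vstack([a,b]),None,fx=1.87*2-0.0,fy=1.87,interpolation=cv2.INTER_CUBIC)[:600,:800] if 0 else np.vstack([cv2.resize(a,(400,291)),cv2.resize(b,(400,291))]))
```

```text
(no output)
```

View pics/end.png

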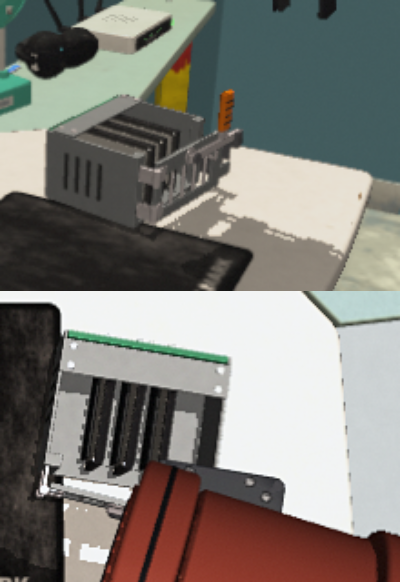

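The gate is shut and latched: the tab stands upright at (227,110), the nose sits in the striker at (238,137), and the drives are in line. The arm is clear, so I'm handing in.

```bash
python3 -c "
from bench import manip
print(manip.job_done())"
```

```text
the job is handed in; nothing more can be done
None
```

I pushed the drive that had crept out (the middle bay) fully home, then shut the gate and latched it; it held by itself after release, the arm is clear, and I handed the job in at about 15 s, with no verdict shown.

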